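# Seat a contact bar in the corner of a locating fixture

## Task

A copper contact bar lies loose on the plate of the locating fixture. With the fingertips, push it flat against the long steel fence, then keep it against the fence and slide it along until it is fully home in the corner nest, its side on the fence and its nose on the end stop. Leave it seated there; never pinch the bar, pick it up or let it tip, and leave the other things on the bench where they are.

Things in the scene. Friction and masses are not known exactly. Their poses are not given: they have to be found in the camera images.
- fixture: locating fixture bolted to the bench: aluminium plate 150 x 300 mm, 12 mm thick, its top 12 mm above the bench. Origin on the bench, x points square into the fence, y along the fence towards the nest, z up; the plate spans x -75..75 mm, y -125..175 mm. It carries a fence, an end stop, a keeper and a clamp strap; all axes below are the fixture's
- nest_corner (a point): inner corner of the nest on the plate's top, where the fence face meets the end stop face. The end stop is a steel block 14 mm thick and 12 mm high, reaching 54 mm out from the fence. The seated bar's nose centre is at x = -15 mm, y = 0 from here, its tail centre at x = -15, y = -64
- fence_start (a point): other (-y) end of the fence's front face, on the plate's top, 215 mm from nest_corner. The fence is a straight steel rail, 20 mm thick and 12 mm high above the plate; the side towards -x of it is open plate. The bar slides on fence and plate with friction about 0.25, less than a fingertip's on the bar
- keeper (a point): corner of the small dark keeper block that is nearest the fence and the bar, on the plate's top: 32.5 mm from the fence face and 18 mm short of the end stop. The block runs from here 18 mm on to the stop and 21.5 mm away from the fence, 8 mm high; the nest is the slot between it and the fence, open on top and towards -y
- knob_top (a point): top centre of the black star knob (34 mm wide, 38 mm above the plate) of a clamp strap, 41 mm beyond the stop face and 30 mm out from the fence face. The strap (66 x 18 mm, top 22 mm above the plate) is tightened out of the way beyond the stop, pointing away from the fence; not used, cannot move
- bar: loose copper contact bar 30 (x) x 64 (y) x 8 mm, about 145 g, lying flat on the plate; origin at the centre of its underside, y towards its nose, where a silver facing 22 x 16 x 3 mm sits on top; a 9 mm bolt hole near the tail. Starts 90 to 135 mm short of home, clear of the fence, skewed up to 0.5 rad, nose towards the nest; square edges, slightly broken
- bar_nose (a point): centre of the bar's nose (+y) end, on its underside, 32 mm from the bar's origin
- bar_tail (a point): centre of the bar's tail (-y) end, on its underside, 32 mm from the bar's origin
- spare_bar: another loose copper contact bar, the same, lying on the bench off the -y end of the plate; leave alone. Origin at the centre of its underside
- carton: loose small white carton 48 x 66 x 44 mm high on the bench behind the fence; leave alone. Origin at the centre of its underside
- aux_block: loose black auxiliary switch block 28 x 46 x 44 mm high on the bench behind the fence; leave alone. Origin at the centre of its underside
- screwdriver: loose screwdriver 170 mm long lying on the bench along the plate's near (-x) side; leave alone. Its x axis runs along it, handle to -x
Mind the look-alikes: they are no part of the job. What is shaped like the bar but black is not meant.

How it is judged (in metres and radians):
On the way:
1. the bar is pressed flat against the fence by the fingers while still short of the nest (x of each of bar_nose, bar_tail in the frame of nest_corner above -0.018 m and y of bar_nose in the frame of nest_corner below -0.025 m and contact force between each of the fingers, fixture and bar above 0.3 N), for 0.1 s.
At the end, for the whole second after the job is handed in: the bar lies at rest, flat on the plate, in the corner nest: its nose within 2 mm of the end stop and both ends of its side within 2 mm of the fence (y of bar_nose in the frame of nest_corner above -0.002 m and x of each of bar_nose, bar_tail in the frame of nest_corner above -0.017 m and z of bar in the frame of nest_corner below 0.002 m and angle between bar's own z axis and vertical below 0.05 rad and linear speed of bar below 0.005 m/s); the robot touches nothing.
It fails at once if the bar was lifted more than 6 mm off the plate or tipped more than 0.2 rad (z of bar in the frame of nest_corner above 0.006 m or angle between bar's own z axis and vertical above 0.2 rad).
It fails at once if the bar was pinched between the fingers (both sides, or both ends, squeezed at once with more than 3 N) ((contact force between the fingers and bar_c1 above 3 N and contact force between the fingers and bar_c2 above 3 N) or (contact force between the fingers and bar_c3 above 3 N and contact force between the fingers and bar_c4 above 3 N)).
It fails at once if in the last 45 mm of its way to the stop an end of the bar stood more than 4 mm off the fence (y of bar_nose in the frame of nest_corner above -0.045 m and x of any of bar_nose, bar_tail in the frame of nest_corner below -0.019 m).
It fails at once if the spare bar, carton, switch block or screwdriver was moved more than 15 mm (distance of any of spare_bar, carton, aux_block, screwdriver from where it was at the start of the episode above 0.015 m).
It also fails if it takes over 51 s, if anything falls off the work surface, if the arm or the gripper's body presses on something with over 40 N, if the wrist force passes 120 N, or if a joint passes its speed limit or range.

## Robot

A 6-joint arm with a two-finger parallel gripper is mounted at the origin on the work surface. World frame = base frame: x ahead of the robot, y to its left, z up, the work surface at z = 0. Lengths are in m, angles in degrees, forces in N, time in s.
With the tool pointing down it reaches from about 0.325 to 0.75 m from the base axis. Payload 7.6 kg.
Tool frame: the origin (TCP) lies between the finger pads; the fingertips stand ahead of it and the grasp point (between the pads) lies 8 mm behind it (ctrl.tip_reach is the z of the fingertips in the tool frame, in m); z points along the fingers, y is the line along which they close (so a half turn about z gives the same grasp; the last joint's range is limited). The gripper opens to 85 mm and grips with 20 to 120 N. Pads are 22 mm wide; open, the fingers measure 114 mm over their backs; the gripper's body (76 mm by 85 mm) begins 54 mm behind the grasp point. The pads swing forward as they close: fully open they stand 13 mm farther back than shut.
Start: joints at [-72.21, 2.991, 80.254, -0, 96.75, -4.028], TCP at [0.195, -0.487, 0.242] pointing down, gripper open.
Joint ranges: [-166.34, 166.34], [-52.06, 124.39], [6.96, 135.62], [-60.46, 240.46], [14.63, 156.25], [-167.68, 167.68]. Speed limits (degrees/s): [147.25, 147.25, 172.46, 180, 180, 180].

## Interface

Orientations are given as a 3x3 rotation matrix whose columns are the frame's x, y, z axes.
In Python, from station import ctrl, grab_frame, camera_model gives the robot as it stands.
- The arm moves only by the tool jog_arm, never from a script. Its argument "targets" is a list of rows, each a list of 3 entries, a list of its own where there are three numbers: the turn, a rotation vector about the tool's x, y, z in rad, then the shift along the tool's x, y, z in mm, then the finger opening in mm, from 0 to 85.4. In form: [[[wx, wy, wz], [x, y, z], fingers], ...]. A call has exactly 10 rows; each row is the pose to reach, as a shift and turn from the pose commanded when the call began, along the tool's axes at that moment; what a row does not reach only later rows make up. A row lasts 1/8 s, in which the tool goes at most 62.5 mm and 10.7 degrees, less where a joint would pass 70% of its speed; a pose out of reach is approached as far as the arm can. A call with a gripper value outside its range is refused whole. The fingers move at their own pace and stop on an object; "squeeze" is the grip in N (left out, the last holds). Time passes only in rows, so rows that repeat a pose let the fingers close, or fill a call up. It gives the time, the measured TCP pose, the force, the opening and the grip force at its end, in the units of the state.
- ctrl.get_state(): the state, without advancing time (a new reading comes with each control period).
- grab_frame(name): name is "scene" or "side" or "wrist"; returns (picture, depth): 420x560x3 uint8, red, green, blue; 420x560 float32, m along the optical axis (not along the pixel's ray), 0 where there is no reading.
- camera_model(name): a dict with "K" (3x3 intrinsics, pixels), "D" ([k1, k2, p1, p2, k3] as OpenCV has them; the pictures are not rectified), "rvec" (rotation vector, rad) and "tvec" (3), from world to camera coordinates, as OpenCV has them. Camera axes: x right, y down, z forward; pixel columns grow to the right and rows downward; lengths in m; the calibration is good to about 2 mm. A picture is of the moment at which its call begins: read the wrist's pose just before it. camera_model takes no time and is no camera call; for the wrist camera it gives the pose at the moment of the call.
- ctrl.hand_in(): hands the job in; it is judged then, once.
The state is a dict: "t": time; "joints": joint angles; "qvel": joint speeds; "joint_torque": joint torques, N m; "tool_pos": TCP position; "eef_rot": TCP orientation; "ft_force": force on the tool from outside, world axes, zero at the start; "wrist_torque": the same for the moment, N m; "gripper_width": finger opening in m; "finger_force": force on a finger pad.
Only numpy, scipy, OpenCV 4.12 (cv2) and the standard library are available. Lean on these libraries where they do the work, as an engineer would, in place of code of your own. Each camera call takes 0.05 s, during which the arm holds its last target. There are 200 camera calls.

## Working session

There is one attempt and no reset: what is moved stays moved. The work goes in short steps, Python scripts to look and compute and a tool call to move; the robot and the scene stay as the last step left them, time stands still between calls to the robot, and variables do not carry over. Pictures are saved under pics/ and viewed, at most 10 in all, crops included, and the job is handed in when it is done.

Besides the shell and the picture viewer there is one more tool, called after ">>>" as name(argument=value, ...) on one line, values as JSON. jog_arm: Moves the arm, as the interface text tells. Its arguments: {"type":"object","properties":{"targets":{"type":"array"},"squeeze":{"type":"number"}},"required":["targets"]}

```bash
mkdir -p pics; ls; python3 - <<'E'
from station import ctrl, grab_frame, camera_model
import cv2,numpy as np
for n in ("scene","side"):
    im,d=grab_frame(n); cv2.imwrite(f"pics/{n}.png",im[:,:,::-1]); np.savez(f"{n}.npz",im=im,d=d)
    c=camera_model(n); R=cv2.Rodrigues(np.array(c["rvec"],float))[0]; print(n,-R.T@np.array(c["tvec"]).ravel(), R[2], np.array(c["K"])[0,0],c["D"])
s=ctrl.get_state(); print({k:np.round(v,4).tolist() for k,v in s.items()}, ctrl.tip_reach)
E
```

```text
pics
scene [0.89503331 0.31983655 0.57353298] [-0.3710749  -0.49893133 -0.78318002] 389.3451225854506 [-0.02801155  0.          0.          0.          0.        ]
side [0.48222289 0.44344697 0.61733258] [ 0.22600554 -0.61722623 -0.75362675] 399.7555105662551 [-0.05468344  0.          0.          0.          0.        ]
{'t': 0.1, 'joints': [-72.2103, 3.0219, 80.3074, 0.0005, 96.7502, -4.0287], 'qvel': [-0.0245, -0.0318, -0.1251, 0.1007, 0.0445, -0.0148], 'joint_torque': [0.0011, -38.2583, -36.0987, -0.0, 0.0048, -0.0], 'tool_pos': [0.1951, -0.4871, 0.2416], 'eef_rot': [[0.9284, 0.3717, -0.0004], [0.3717, -0.9284, 0.0013], [0.0001, -0.0014, -1.0]], 'ft_force': [-0.0318, -0.2542, -0.6491], 'wrist_torque': [-0.0078, -0.0199, 0.0016], 'finger_force': 0.0, 'gripper_width': 0.0855} 0.011
```

View pics/scene.png

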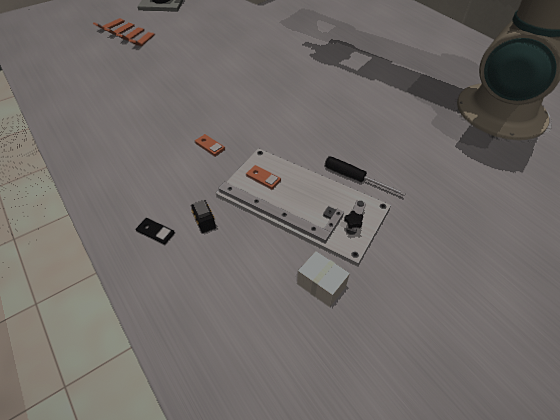

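View pics/side.png

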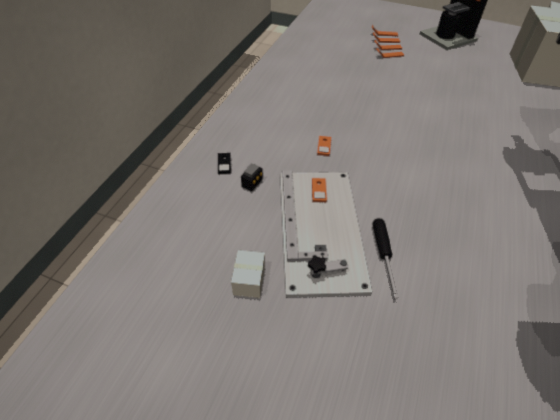

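The bar is the copper piece on the plate (scene 263,177; side 319,189). The spare is at scene (210,144), off the plate. The black look-alike is at scene (155,231), and the carton and switch block are behind the fence. I'll confirm in one enlarged crop.

```bash
python3 - <<'E'
import cv2,numpy as np
a=np.load("scene.npz")["im"][140:270,205:405,::-1]; b=np.load("side.npz")["im"][165:300,270:380,::-1]
cv2.imwrite("pics/c1.png",cv2.resize(a,None,fx=4,fy=4,interpolation=cv2.INTER_CUBIC))
cv2.imwrite("pics/c2.png",cv2.resize(b,None,fx=4.4,fy=4.4,interpolation=cv2.INTER_CUBIC))
E
```

```text
(no output)
```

View pics/c1.png

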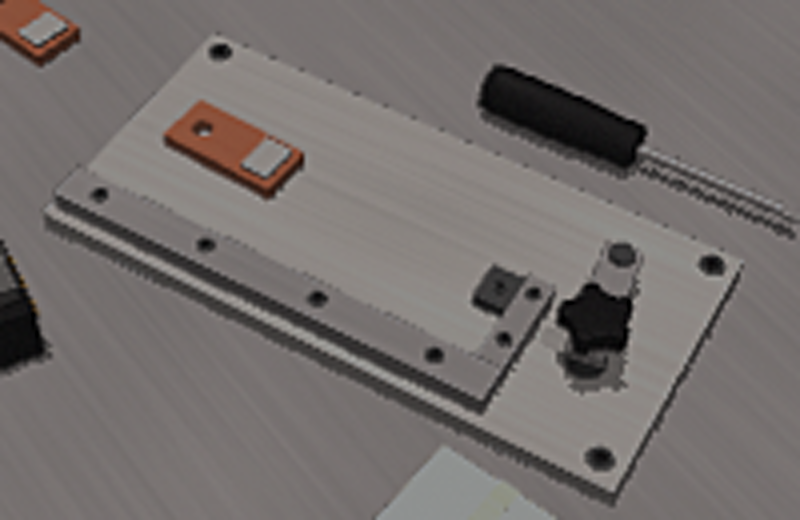

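View pics/c2.png

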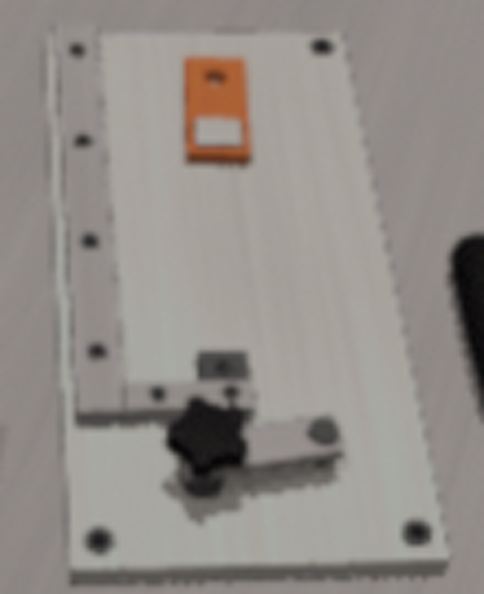

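```bash
cat > fit.py <<'E'
from station import camera_model
import cv2,numpy as np
from scipy.optimize import least_squares
C={n:camera_model(n) for n in("scene","side")}
off={"scene":(205,140,4),"side":(270,165,4.4)}
obs={"scene":{"A":(218,35),"B":(743,264),"Cc":(613,491),"S1":(482,402),"Fi":(78,168),"T1":(553,288),"T0":(530,273),"b1":(165,135),"b2":(203,101),"b3":(303,152),"b4":(270,187)},
"side":{"A":(343,33),"B":(447,558),"Cc":(70,570),"S1":(78,410),"Fi":(100,27),"T1":(254,407),"T0":(255,383),"N":(124,383),"b1":(184,58),"b2":(243,58),"b3":(250,154),"b4":(187,152)}}
R=lambda a:np.array([[np.cos(a),-np.sin(a)],[np.sin(a),np.cos(a)]])
def pts(p):
    x,y,a,fx,ny,bx,by,ba=p; 
    f={"A":(-.075,-.125,.012),"B":(-.075,.175,.012),"Cc":(.075,.175,.012),"S1":(fx+.02,ny+.014,.024),"Fi":(fx,ny-.215,.024),"T1":(fx-.054,ny+.014,.024),"T0":(fx-.054,ny,.024),"N":(fx,ny,.024)}
    P={k:np.r_[R(a)@v[:2]+[x,y],v[2]] for k,v in f.items()}
    for k,v in {"b1":(.015,-.032),"b2":(-.015,-.032),"b3":(-.015,.032),"b4":(.015,.032)}.items(): P[k]=np.r_[R(ba)@v+[bx,by],.020]
    return P
def res(p,full=False):
    P=pts(p);o={}
    for n in obs:
        c=C[n];ox,oy,s=off[n]
        for k,(u,v) in obs[n].items():
            q=cv2.projectPoints(P[k][None],np.array(c["rvec"],float),np.array(c["tvec"],float),np.array(c["K"],float),np.array(c["D"],float))[0].ravel()
            o[n,k]=q-[ox+(u+.5)/s-.5,oy+(v+.5)/s-.5]
    return o if full else np.concatenate(list(o.values()))
best=min((least_squares(res,[.45,0,a,.05,.1,.45,-.1,a],loss="soft_l1") for a in(0,1.57,3.14,-1.57)),key=lambda r:r.cost)
if __name__=="__main__":
    p=best.x;print(best.cost,np.round(p,4)); [print(k,np.round(v,1)) for k,v in res(p,True).items()]
    x,y,a,fx,ny,bx,by,ba=p; N=R(a)@[fx,ny]+[x,y]; print("nest",N,"fence dir deg",np.degrees(a))
    M=lambda q:R(a).T@(np.array(q)-N)*1000
    print("bar centre in nest",M([bx,by]),"yaw rel",np.degrees(ba-a),"nose",M(R(ba)@[0,.032]+[bx,by]),"tail",M(R(ba)@[0,-.032]+[bx,by]))
E
python3 fit.py
```

```text
6.161945313755437 [ 0.5884 -0.0684  0.4024  0.0494  0.0953  0.6096 -0.1316  0.3474]
('scene', 'A') [-1.2 -0.7]
('scene', 'B') [ 0.3 -0.4]
('scene', 'Cc') [-0.2  1.3]
('scene', 'S1') [0.1 0.1]
('scene', 'Fi') [ 0.1 -0.5]
('scene', 'T1') [ 1.1 -0. ]
('scene', 'T0') [-0.1  0.6]
('scene', 'b1') [-0.5  0.1]
('scene', 'b2') [-0.8 -0.1]
('scene', 'b3') [0.3 0.4]
('scene', 'b4') [-0.3  1. ]
('side', 'A') [ 0.2 -0.5]
('side', 'B') [1.  0.7]
('side', 'Cc') [-0.4 -0. ]
('side', 'S1') [-0.3  0.2]
('side', 'Fi') [-0.5 -1. ]
('side', 'T1') [0.9 0.2]
('side', 'T0') [-0.2 -0.8]
('side', 'N') [-0.1 -0.3]
('side', 'b1') [ 0.1 -0.3]
('side', 'b2') [0.7 0.1]
('side', 'b3') [0.7 0.3]
('side', 'b4') [0.2 0.3]
nest [0.59645383 0.03861679] fence dir deg 23.058301573291285
bar centre in nest [ -54.51260166 -161.74111103] yaw rel -3.155862476207293 nose [ -52.75092663 -129.78964   ] tail [ -56.27427668 -193.69258206]
```

The crop confirms it: the orange bar with the silver facing on the plate is the one, clear of the fence, nose about 130 mm short of home. Next I work out the approach, with fingers shut as a blunt pusher.

```bash
cat > nf.py <<'E'
import numpy as np
from station import ctrl
N=np.array([.5965,.0386]);a=np.radians(23.06)
R=np.array([[np.cos(a),-np.sin(a)],[np.sin(a),np.cos(a)]])
def show():
    s=ctrl.get_state();r=s["eef_rot"];p=np.array(s["tool_pos"])
    print("t",s["t"],"nest mm",np.round(R.T@(p[:2]-N)*1000,1),"tip z",round((p[2]-ctrl.tip_reach)*1000,1),"tool x ang",np.degrees(np.arctan2(r[1][0],r[0][0])),"F nest",np.round(R.T@np.array(s["ft_force"])[:2],1),np.round(s["ft_force"][2],1),"w",s["gripper_width"],"reach",ctrl.tip_reach)
def shift(x,y,tipz):
    s=ctrl.get_state();r=np.array(s["eef_rot"]);p=np.array(s["tool_pos"])
    w=np.r_[N+R@[x/1e3,y/1e3],tipz/1e3+ctrl.tip_reach]
    print("shift",np.round(r.T@(w-p)*1000,1),"radius",np.hypot(*w[:2]))
E
python3 -c "
from nf import *
show();shift(-102,-168,70)"
```

```text
t 0.1 nest mm [-575.3 -326.5] tip z 230.6 tool x ang 21.818487160002228 F nest [-0.1 -0.2] -0.6 w 0.08545848053486937 reach 0.011
shift [ 469.7 -168.5  160.9] radius 0.5894530782712192
```

>>> jog_arm(targets=[[[0, 0, -0.01], [50, -18, 10], 0], [[0, 0, -0.0217], [105, -37, 25], 0], [[0, 0, -0.0217], [160, -57, 45], 0], [[0, 0, -0.0217], [215, -77, 65], 0], [[0, 0, -0.0217], [270, -96, 85], 0], [[0, 0, -0.0217], [325, -116, 110], 0], [[0, 0, -0.0217], [380, -136, 135], 0], [[0, 0, -0.0217], [430, -154, 155], 0], [[0, 0, -0.0217], [469.7, -168.5, 160.9], 0], [[0, 0, -0.0217], [469.7, -168.5, 160.9], 0]])

```text
t: 1.35
tool_pos: [0.5694, -0.154, 0.0798]
eef_rot: [[0.919, 0.395, -0.002], [0.395, -0.919, 0.001], [-0.002, -0.002, -1.0]]
ft_force: [-0.4, 0.0, -0.7]
gripper_width: -0.0001
finger_force: 0.0
```

```bash
python3 -c "
from nf import *
import cv2
from station import grab_frame
show();shift(-102,-168,16)
im,d=grab_frame('side');cv2.imwrite('pics/s2.png',cv2.resize(im[120:300,240:420,::-1],None,fx=3.3,fy=3.3,interpolation=cv2.INTER_CUBIC))"
```

```text
t 1.35 nest mm [-100.4 -166.6] tip z 68.8 tool x ang 23.271988952717358 F nest [-0.4  0.2] -0.7 w -0.0001326696362812864 reach 0.011
shift [-1.5  1.5 52.8] radius 0.5894530782712192
```

View pics/s2.png

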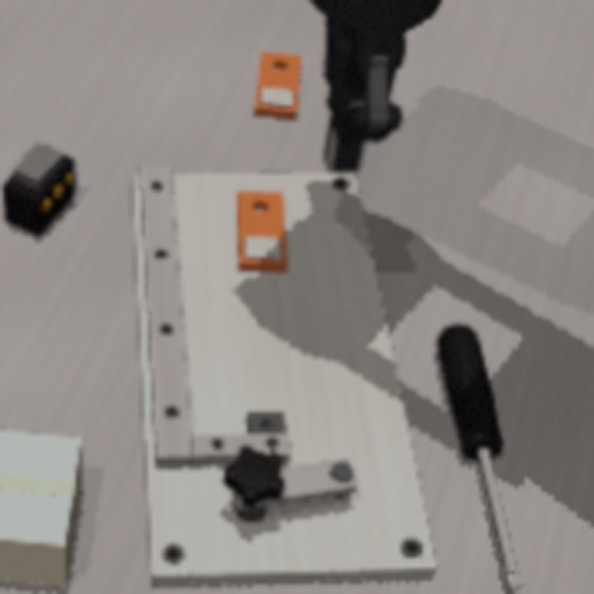

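Fingertips shut and hovering at crop (343,165), clear of the bar (262,230). Descend beside it.

>>> jog_arm(targets=[[[0, 0, 0.003], [-1, 1.5, 10], 0], [[0, 0, 0.003], [-1, 1.5, 20], 0], [[0, 0, 0.003], [-1, 1.5, 28], 0], [[0, 0, 0.003], [-1, 1.5, 36], 0], [[0, 0, 0.003], [-1, 1.5, 42], 0], [[0, 0, 0.003], [-1, 1.5, 47], 0], [[0, 0, 0.003], [-1, 1.5, 50], 0], [[0, 0, 0.003], [-1, 1.5, 52.5], 0], [[0, 0, 0.003], [-1, 1.5, 52.5], 0], [[0, 0, 0.003], [-1, 1.5, 52.5], 0]])

```text
t: 2.65
tool_pos: [0.5684, -0.1582, 0.0291]
eef_rot: [[0.921, 0.389, 0.0], [0.389, -0.921, -0.0], [0.0, 0.0, -1.0]]
ft_force: [-0.5, -0.1, 0.1]
gripper_width: -0.0001
finger_force: 0.0
```

```bash
python3 -c "
from nf import *
import cv2
from station import grab_frame
show();shift(-41,-168,15.5)
im,d=grab_frame('side');cv2.imwrite('pics/s3.png',cv2.resize(im[140:270,250:390,::-1],None,fx=4.5,fy=4.5,interpolation=cv2.INTER_CUBIC))"
```

```text
t 2.65 nest mm [-103.  -170.1] tip z 18.1 tool x ang 22.888533851498437 F nest [-0.5  0.1] 0.1 w -7.499690499723329e-05 reach 0.011
shift [62.  -2.3  2.6] radius 0.6383843569444041
```

View pics/s3.png

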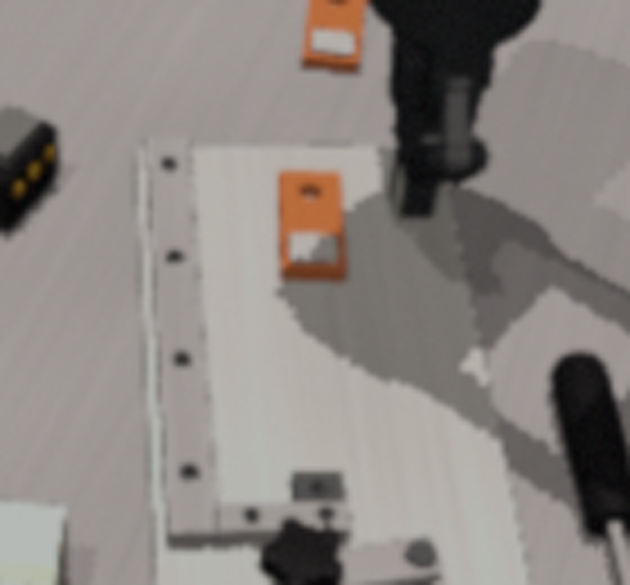

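Tip at crop (417,213), level beside the bar's side (345,225). Push towards the fence.

>>> jog_arm(targets=[[[0, 0, 0], [4, -2, 2], 0], [[0, 0, 0], [11, -2, 3], 0], [[0, 0, 0], [18, -2, 3], 0], [[0, 0, 0], [25, -2, 3], 0], [[0, 0, 0], [32, -2, 3], 0], [[0, 0, 0], [39, -2, 3], 0], [[0, 0, 0], [46, -2, 3], 0], [[0, 0, 0], [53, -2, 3], 0], [[0, 0, 0], [57, -2, 3], 0], [[0, 0, 0], [57, -2, 3], 0]])

```text
t: 3.95
tool_pos: [0.6202, -0.134, 0.0259]
eef_rot: [[0.921, 0.389, 0.0], [0.389, -0.921, -0.0], [0.0, 0.0, -1.0]]
ft_force: [-0.7, 0.3, -0.0]
gripper_width: -0.0001
finger_force: 0.0
```

```bash
python3 -c "
from nf import *
show()"
```

```text
t 3.95 nest mm [ -45.8 -168.1] tip z 14.9 tool x ang 22.905060906193253 F nest [-0.5  0.6] -0.0 w -0.0001252495139750193 reach 0.011
```

Advance gently to fence contact.

>>> jog_arm(targets=[[[0, 0, 0], [0.7, 0, 0], 0], [[0, 0, 0], [1.4, 0, 0], 0], [[0, 0, 0], [2.1, 0, 0], 0], [[0, 0, 0], [2.8, 0, 0], 0], [[0, 0, 0], [3.4, 0, 0], 0], [[0, 0, 0], [4, 0, 0], 0], [[0, 0, 0], [4.5, 0, 0], 0], [[0, 0, 0], [5, 0, 0], 0], [[0, 0, 0], [5, 0, 0], 0], [[0, 0, 0], [5, 0, 0], 0]])

```text
t: 5.2
tool_pos: [0.6246, -0.1323, 0.0259]
eef_rot: [[0.921, 0.389, 0.0], [0.389, -0.921, -0.0], [0.0, 0.0, -1.0]]
ft_force: [-0.3, -0.7, 0.1]
gripper_width: -0.0001
finger_force: 0.1
```

```bash
python3 -c "
from nf import *
import cv2
from station import grab_frame
show()
im,d=grab_frame('side');cv2.imwrite('pics/s4.png',cv2.resize(im[140:270,250:390,::-1],None,fx=4.5,fy=4.5,interpolation=cv2.INTER_CUBIC))"
```

```text
t 5.2 nest mm [ -41.  -168.2] tip z 14.9 tool x ang 22.88966632064397 F nest [-0.6 -0.5] 0.1 w -0.00012274761950086799 reach 0.011
```

View pics/s4.png

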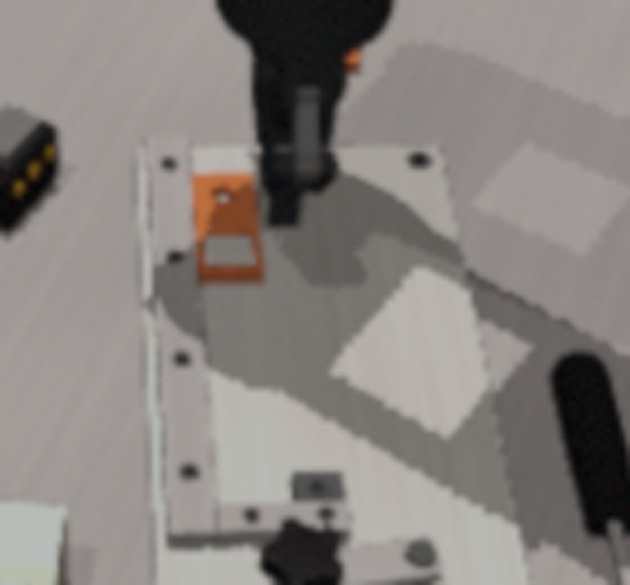

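Bar (crop 228,228) is almost at the fence; no reaction force yet. Press on in 0.5 mm steps.

>>> jog_arm(targets=[[[0, 0, 0], [0.4, 0, 0], 0], [[0, 0, 0], [0.8, 0, 0], 0], [[0, 0, 0], [1.2, 0, 0], 0], [[0, 0, 0], [1.5, 0, 0], 0], [[0, 0, 0], [1.8, 0, 0], 0], [[0, 0, 0], [2, 0, 0], 0], [[0, 0, 0], [2, 0, 0], 0], [[0, 0, 0], [2, 0, 0], 0], [[0, 0, 0], [2, 0, 0], 0], [[0, 0, 0], [2, 0, 0], 0]])

```text
t: 6.5
tool_pos: [0.6251, -0.1321, 0.0257]
eef_rot: [[0.921, 0.388, -0.004], [0.388, -0.921, -0.001], [-0.004, -0.001, -1.0]]
ft_force: [-8.1, -2.6, 4.6]
gripper_width: -0.0003
finger_force: 4.5
```

```bash
python3 -c "
from nf import *
show()"
```

```text
t 6.5 nest mm [ -40.5 -168.3] tip z 14.7 tool x ang 22.859982588688457 F nest [-8.5  0.8] 4.6 w -0.00025763954754300767 reach 0.011
```

Pressed: 8.5 N, finger face at the predicted spot. Slide along the fence (tool −y).

>>> jog_arm(targets=[[[0, 0, 0], [0.5, -2, 0], 0], [[0, 0, 0], [0.5, -6, 0], 0], [[0, 0, 0], [0.5, -11, 0], 0], [[0, 0, 0], [0.5, -16, 0], 0], [[0, 0, 0], [0.5, -21, 0], 0], [[0, 0, 0], [0.5, -26, 0], 0], [[0, 0, 0], [0.5, -31, 0], 0], [[0, 0, 0], [0.5, -36, 0], 0], [[0, 0, 0], [0.5, -40, 0], 0], [[0, 0, 0], [0.5, -40, 0], 0]])

```text
t: 7.75
tool_pos: [0.6097, -0.0961, 0.0257]
eef_rot: [[0.922, 0.388, -0.004], [0.388, -0.922, -0.003], [-0.005, 0.001, -1.0]]
ft_force: [-8.9, -6.3, 4.1]
gripper_width: -0.0001
finger_force: 5.9
```

```bash
python3 -c "
from nf import *
import cv2
from station import grab_frame
show()
im,d=grab_frame('side');cv2.imwrite('pics/s5.png',cv2.resize(im[140:270,250:390,::-1],None,fx=4.5,fy=4.5,interpolation=cv2.INTER_CUBIC))"
```

```text
t 7.75 nest mm [ -40.6 -129.1] tip z 14.7 tool x ang 22.836778061523603 F nest [-10.6  -2.3] 4.1 w -0.0001105206795777091 reach 0.011
```

View pics/s5.png

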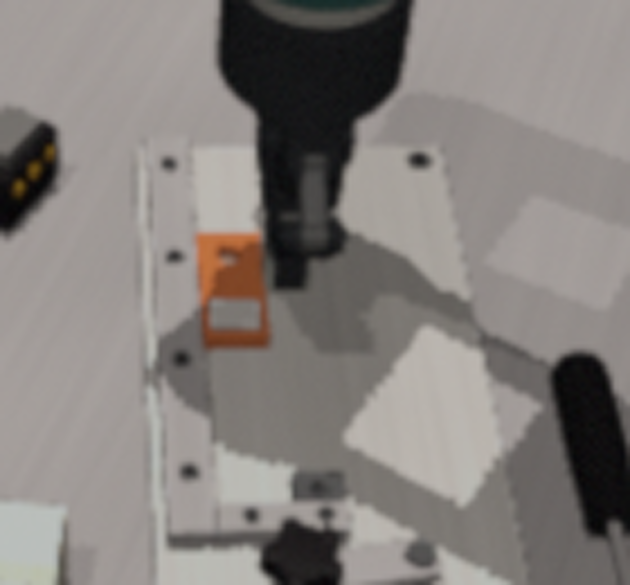

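The bar (crop 235,290) moved with the fingertips, no slip, flat on the fence. Continue.

>>> jog_arm(targets=[[[0, 0, 0], [0, -3, 0], 0], [[0, 0, 0], [0, -8, 0], 0], [[0, 0, 0], [0, -13, 0], 0], [[0, 0, 0], [0, -18, 0], 0], [[0, 0, 0], [0, -23, 0], 0], [[0, 0, 0], [0, -28, 0], 0], [[0, 0, 0], [0, -33, 0], 0], [[0, 0, 0], [0, -38, 0], 0], [[0, 0, 0], [0, -43, 0], 0], [[0, 0, 0], [0, -45, 0], 0]])

```text
t: 9.05
tool_pos: [0.5921, -0.055, 0.0255]
eef_rot: [[0.922, 0.388, -0.005], [0.388, -0.922, -0.004], [-0.006, 0.002, -1.0]]
ft_force: [-9.4, -10.4, 4.3]
gripper_width: 0.0002
finger_force: 6.6
```

```bash
python3 -c "
from nf import *
show()"
```

```text
t 9.05 nest mm [-40.7 -84.4] tip z 14.5 tool x ang 22.827491756196256 F nest [-12.7  -5.9] 4.3 w 0.00018475527777806966 reach 0.011
```

>>> jog_arm(targets=[[[0, 0, 0], [0, -3, 0], 0], [[0, 0, 0], [0, -8, 0], 0], [[0, 0, 0], [0, -13, 0], 0], [[0, 0, 0], [0, -18, 0], 0], [[0, 0, 0], [0, -23, 0], 0], [[0, 0, 0], [-0.2, -28, 0], 0], [[0, 0, 0], [-0.2, -32, 0], 0], [[0, 0, 0], [-0.2, -36, 0], 0], [[0, 0, 0], [-0.2, -39, 0], 0], [[0, 0, 0], [-0.2, -40, 0], 0]])

```text
t: 10.3
tool_pos: [0.5763, -0.0182, 0.0254]
eef_rot: [[0.922, 0.388, -0.005], [0.388, -0.922, -0.004], [-0.006, 0.001, -1.0]]
ft_force: [-11.3, -10.8, 4.7]
gripper_width: -0.0001
finger_force: 6.9
```

```bash
python3 -c "
from nf import *
import cv2
from station import grab_frame
show()
im,d=grab_frame('side');a=cv2.resize(im[190:270,270:360,::-1],None,fx=4.4,fy=4.4,interpolation=cv2.INTER_CUBIC)
im,d=grab_frame('scene');b=cv2.resize(im[170:250,270:360,::-1],None,fx=4.4,fy=4.4,interpolation=cv2.INTER_CUBIC)
cv2.imwrite('pics/s6.png',cv2.hconcat([a,b]))"
```

```text
t 10.3 nest mm [-40.9 -44.4] tip z 14.4 tool x ang 22.83253788220803 F nest [-14.6  -5.5] 4.7 w -6.77001688671552e-05 reach 0.011
```

View pics/s6.png

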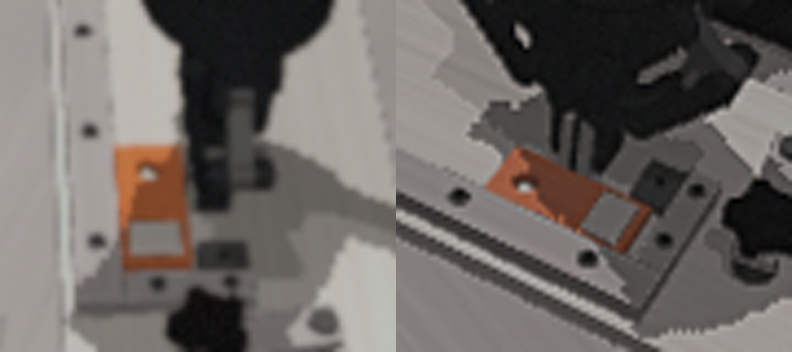

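Bar is in the slot, nose (side crop 158,268) a few mm from the stop; fingers (213,210) still clear of the keeper (222,245). Creep on and watch the y force.

>>> jog_arm(targets=[[[0, 0, 0], [0, -1, 0], 0], [[0, 0, 0], [0, -2, 0], 0], [[0, 0, 0], [0, -3, 0], 0], [[0, 0, 0], [0, -4, 0], 0], [[0, 0, 0], [0, -4.5, 0], 0], [[0, 0, 0], [0, -5, 0], 0], [[0, 0, 0], [0, -5, 0], 0], [[0, 0, 0], [0, -5, 0], 0], [[0, 0, 0], [0, -5, 0], 0], [[0, 0, 0], [0, -5, 0], 0]])

```text
t: 11.65
tool_pos: [0.5743, -0.0137, 0.0254]
eef_rot: [[0.922, 0.388, -0.005], [0.388, -0.922, -0.004], [-0.006, 0.001, -1.0]]
ft_force: [-11.1, -9.4, 4.4]
gripper_width: 0.0002
finger_force: 6.9
```

```bash
python3 -c "
from nf import *
show()"
```

```text
t 11.65 nest mm [-40.9 -39.5] tip z 14.4 tool x ang 22.825919658163798 F nest [-13.9  -4.3] 4.4 w 0.0001525606156861467 reach 0.011
```

>>> jog_arm(targets=[[[0, 0, 0], [0, -0.5, 0], 0], [[0, 0, 0], [0, -1, 0], 0], [[0, 0, 0], [0, -1.5, 0], 0], [[0, 0, 0], [0, -2, 0], 0], [[0, 0, 0], [0, -2.5, 0], 0], [[0, 0, 0], [0, -2.5, 0], 0], [[0, 0, 0], [0, -2.5, 0], 0], [[0, 0, 0], [0, -2.5, 0], 0], [[0, 0, 0], [0, -2.5, 0], 0], [[0, 0, 0], [0, -2.5, 0], 0]])

```text
t: 12.9
tool_pos: [0.5732, -0.0113, 0.0251]
eef_rot: [[0.922, 0.388, -0.006], [0.388, -0.922, -0.004], [-0.006, 0.001, -1.0]]
ft_force: [-9.6, -9.2, 3.1]
gripper_width: -0.0
finger_force: 6.6
```

```bash
python3 -c "
from nf import *
show()"
```

```text
t 12.9 nest mm [-41.  -36.8] tip z 14.1 tool x ang 22.83199800349431 F nest [-12.5  -4.7] 3.1 w -3.9540083874786596e-05 reach 0.011
```

Now finish with a square push on the tail: back off, lift, move behind the tail.

>>> jog_arm(targets=[[[0, 0, 0], [-4, 0, 0], 0], [[0, 0, 0], [-12, 0, 0], 0], [[0, 0, 0], [-15, 5, -15], 0], [[0, 0, 0], [-15, 20, -35], 0], [[0, 0, 0], [-5, 40, -45], 0], [[0, 0, 0], [10, 60, -45], 0], [[0, 0, 0], [20, 65, -45], 0], [[0, 0, 0], [23, 65, -40], 0], [[0, 0, 0], [23, 65, -30], 0], [[0, 0, 0], [23, 65, -25], 0]])

```text
t: 14.15
tool_pos: [0.6208, -0.0599, 0.0497]
eef_rot: [[0.921, 0.389, -0.002], [0.389, -0.921, 0.0], [-0.001, -0.001, -1.0]]
ft_force: [-0.3, -0.4, -0.8]
gripper_width: -0.0002
finger_force: 0.0
```

```bash
python3 -c "
from nf import *
import cv2
from station import grab_frame
show(); shift(-17,-98,15)
im,d=grab_frame('side');a=cv2.resize(im[190:260,275:345,::-1],None,fx=5.7,fy=5.7,interpolation=cv2.INTER_CUBIC)
im,d=grab_frame('scene');b=cv2.resize(im[180:250,285:355,::-1],None,fx=5.7,fy=5.7,interpolation=cv2.INTER_CUBIC)
cv2.imwrite('pics/s7.png',cv2.hconcat([a,b]))"
```

```text
t 14.15 nest mm [ -16.2 -100.2] tip z 38.7 tool x ang 22.906333138054286 F nest [-0.5 -0.2] -0.8 w -0.00022932140305111654 reach 0.011
shift [-0.7 -2.2 23.7] radius 0.6219760772863064
```

>>> jog_arm(targets=[[[0, 0, 0], [-1, 0, 6], 0], [[0, 0, 0], [-1, 0, 12], 0], [[0, 0, 0], [-1, 0, 18], 0], [[0, 0, 0], [-1, 0, 22], 0], [[0, 0, 0], [-1, 0, 23], 0], [[0, 0, 0], [-1, 0, 23], 0], [[0, 0, 0], [-1, -3, 23], 0], [[0, 0, 0], [-1, -7, 23], 0], [[0, 0, 0], [-1, -11, 23], 0], [[0, 0, 0], [-1, -12, 23], 0]])

```text
t: 15.5
tool_pos: [0.616, -0.0492, 0.028]
eef_rot: [[0.921, 0.389, 0.0], [0.389, -0.921, -0.0], [0.0, 0.0, -1.0]]
ft_force: [0.2, 0.1, 0.7]
gripper_width: -0.0
finger_force: 0.0
```

```bash
python3 -c "
from nf import *
show()"
```

```text
t 15.5 nest mm [-16.5 -88.4] tip z 17.0 tool x ang 22.913010880857772 F nest [ 0.3 -0. ] 0.7 w -7.0781328087574055e-06 reach 0.011
```

>>> jog_arm(targets=[[[0, 0, 0], [0, -1, 1.5], 0], [[0, 0, 0], [0, -2, 1.5], 0], [[0, 0, 0], [0, -3, 1.5], 0], [[0, 0, 0], [0, -4, 1.5], 0], [[0, 0, 0], [0, -5, 1.5], 0], [[0, 0, 0], [0, -6, 1.5], 0], [[0, 0, 0], [0, -7, 1.5], 0], [[0, 0, 0], [0, -8, 1.5], 0], [[0, 0, 0], [0, -8, 1.5], 0], [[0, 0, 0], [0, -8, 1.5], 0]])

```text
t: 16.75
tool_pos: [0.613, -0.0422, 0.0264]
eef_rot: [[0.921, 0.389, 0.0], [0.389, -0.921, -0.0], [-0.0, 0.0, -1.0]]
ft_force: [-0.2, -0.2, -0.3]
gripper_width: 0.0003
finger_force: 0.0
```

```bash
python3 -c "
from nf import *
show()"
```

```text
t 16.75 nest mm [-16.5 -80.8] tip z 15.4 tool x ang 22.891550736411777 F nest [-0.3 -0.1] -0.3 w 0.0003184239140614534 reach 0.011
```

>>> jog_arm(targets=[[[0, 0, 0], [0, -0.5, 0], 0], [[0, 0, 0], [0, -1, 0], 0], [[0, 0, 0], [0, -1.5, 0], 0], [[0, 0, 0], [0, -2, 0], 0], [[0, 0, 0], [0, -2.5, 0], 0], [[0, 0, 0], [0, -3, 0], 0], [[0, 0, 0], [0, -3.5, 0], 0], [[0, 0, 0], [0, -4, 0], 0], [[0, 0, 0], [0, -4, 0], 0], [[0, 0, 0], [0, -4, 0], 0]])

```text
t: 18.0
tool_pos: [0.6114, -0.0385, 0.0264]
eef_rot: [[0.921, 0.389, 0.0], [0.389, -0.921, -0.0], [-0.0, 0.0, -1.0]]
ft_force: [-0.4, -0.2, 0.4]
gripper_width: 0.0003
finger_force: 0.0
```

```bash
python3 -c "
from nf import *
show()"
```

```text
t 18.0 nest mm [-16.5 -76.8] tip z 15.4 tool x ang 22.889587445595524 F nest [-0.4 -0. ] 0.4 w 0.00025952987587637717 reach 0.011
```

>>> jog_arm(targets=[[[0, 0, 0], [0, -0.5, 0], 0], [[0, 0, 0], [0, -1, 0], 0], [[0, 0, 0], [0, -1.5, 0], 0], [[0, 0, 0], [0, -2, 0], 0], [[0, 0, 0], [0, -2.5, 0], 0], [[0, 0, 0], [0, -3, 0], 0], [[0, 0, 0], [0, -3.5, 0], 0], [[0, 0, 0], [0, -4, 0], 0], [[0, 0, 0], [0, -4, 0], 0], [[0, 0, 0], [0, -4, 0], 0]])

```text
t: 19.25
tool_pos: [0.6098, -0.0348, 0.0264]
eef_rot: [[0.921, 0.389, 0.0], [0.389, -0.921, -0.0], [-0.0, 0.0, -1.0]]
ft_force: [0.2, 0.1, 0.2]
gripper_width: 0.0003
finger_force: 0.0
```

```bash
python3 -c "
from nf import *
show()"
```

```text
t 19.25 nest mm [-16.5 -72.8] tip z 15.4 tool x ang 22.888117558111805 F nest [0.3 0. ] 0.2 w 0.000270866812356016 reach 0.011
```

>>> jog_arm(targets=[[[0, 0, 0], [0, -0.5, 0], 0], [[0, 0, 0], [0, -1, 0], 0], [[0, 0, 0], [0, -1.5, 0], 0], [[0, 0, 0], [0, -2, 0], 0], [[0, 0, 0], [0, -2.5, 0], 0], [[0, 0, 0], [0, -3, 0], 0], [[0, 0, 0], [0, -3.5, 0], 0], [[0, 0, 0], [0, -4, 0], 0], [[0, 0, 0], [0, -4, 0], 0], [[0, 0, 0], [0, -4, 0], 0]])

```text
t: 20.5
tool_pos: [0.6092, -0.0333, 0.0271]
eef_rot: [[0.922, 0.388, 0.003], [0.388, -0.922, -0.004], [0.001, 0.004, -1.0]]
ft_force: [3.3, -9.6, -0.8]
gripper_width: 0.0001
finger_force: 5.1
```

```bash
python3 -c "
from nf import *
show()"
```

```text
t 20.5 nest mm [-16.5 -71.1] tip z 16.1 tool x ang 22.82425054031696 F nest [ -0.8 -10.2] -0.8 w 0.0001367133046134686 reach 0.011
```

Nose is on the stop (10 N with the fingers stalled). Back off, move over to the side, and look.

>>> jog_arm(targets=[[[0, 0, 0], [0, 3, 0], 0], [[0, 0, 0], [0, 9, 0], 0], [[0, 0, 0], [0, 12, -15], 0], [[0, 0, 0], [0, 12, -40], 0], [[0, 0, 0], [-30, 5, -50], 0], [[0, 0, 0], [-60, 0, -50], 0], [[0, 0, 0], [-90, 0, -50], 0], [[0, 0, 0], [-110, 0, -50], 0], [[0, 0, 0], [-110, 0, -50], 0], [[0, 0, 0], [-110, 0, -50], 0]])

```text
t: 21.75
tool_pos: [0.5078, -0.0737, 0.0773]
eef_rot: [[0.921, 0.389, 0.002], [0.389, -0.921, -0.0], [0.001, 0.001, -1.0]]
ft_force: [0.5, -0.3, 0.2]
gripper_width: 0.0
finger_force: 0.0
```

```bash
python3 -c "
from nf import *
import cv2
from station import grab_frame
show(); shift(-50,-43,15)
im,d=grab_frame('side');a=cv2.resize(im[190:260,275:345,::-1],None,fx=5.7,fy=5.7,interpolation=cv2.INTER_CUBIC)
im,d=grab_frame('scene');b=cv2.resize(im[180:250,285:355,::-1],None,fx=5.7,fy=5.7,interpolation=cv2.INTER_CUBIC)
cv2.imwrite('pics/s8.png',cv2.hconcat([a,b]))"
```

```text
t 21.75 nest mm [-125.6  -68.6] tip z 66.3 tool x ang 22.898171902922808 F nest [ 0.3 -0.5] 0.2 w 4.5021490997743583e-05 reach 0.011
shift [ 75.4 -25.9  51.4] radius 0.5677101350817843
```

View pics/s8.png

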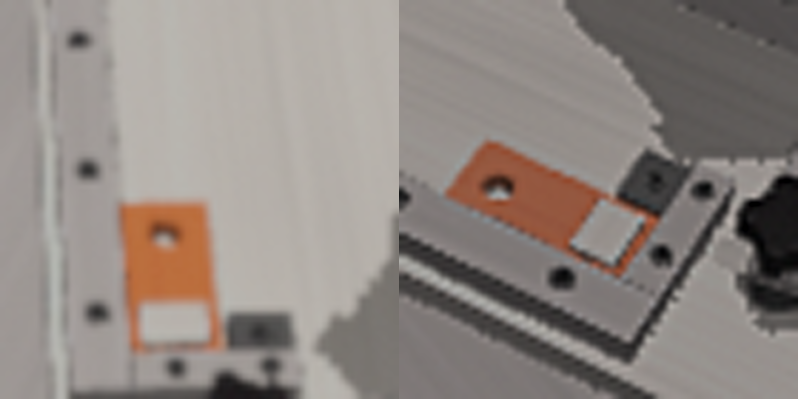

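The picture shows the bar (side crop 170,280) flush along the fence, its nose on the stop. The full gap of about 2 mm to the keeper shows at (222,335), so the bar is against the fence and the arm is clear. Handing in.

```bash
python3 -c "
from station import ctrl
print(ctrl.hand_in())"
```

```text
the job is handed in; nothing more can be done
None
```

The bar was pushed flat on the fence, slid home and left seated in the corner nest (last picture: side on the fence, nose on the stop, arm clear); I handed the job in at about 22 s, and no verdict came back.

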